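# Open the vial shaker for unloading

## Robot

A 6-joint arm with a two-finger parallel gripper is mounted at the origin on the work surface. World frame = base frame: x ahead of the robot, y to its left, z up, the work surface at z = 0. Lengths are in mm, angles in rad, forces in N, time in s.
With the tool pointing down it reaches from about 250 to 800 mm from the base axis. Payload 3.9 kg.
Tool frame: the origin (TCP) lies midway between the tips of the shut fingers; the grasp point (between the pads) lies 19 mm behind it; x points along the fingers, y is the direction in which the jaws open and shut, and the axes are right-handed (so a half turn about x gives the same grasp; the last joint's range is limited). The gripper opens to 85 mm and grips with 20 to 120 N. Pads are 22 mm wide; open, the fingers measure 114 mm over their backs; the gripper's body (76 mm by 85 mm) begins 54 mm behind the grasp point. The pads swing forward as they close: fully open they stand 13 mm farther back than shut.
Start: joints at [-1.269, 0.26, -0.138, 1.173, 0, 1.571], TCP at [156.046, -501.263, 231.304] pointing down, gripper open.
Joint ranges: [-2.78, 2.78], [-0.83, 1.72], [-1.28, 1.37], [-1.9, 2.12], [-1.57, 1.48], [-3.14, 3.14]. Speed limits (rad/s): [2.57, 2.57, 3.14, 3.14, 3.14, 3.14].

## Interface

Orientations are given as a 3x3 rotation matrix whose columns are the frame's x, y, z axes.
In Python, from plant import telemetry, optics, env gives the robot as it stands.
- The arm moves only by the tool step_arm, never from a script. Its argument "plan" is a list of rows, each a list of 3 entries, a list of its own where there are three numbers: the turn, a rotation vector about the tool's x, y, z in units of 5 degrees (1.0 is 5 degrees), then the shift along the tool's x, y, z in units of 40 mm (1.0 is 40 mm), then the opening, from -1 (shut) to 1 (fully open). In form: [[[ax, ay, az], [x, y, z], jaw], ...]. A call has 1 to 12 rows; each row is the pose to reach, as a shift and turn from the pose measured when the call began, along the tool's axes at that moment; what a row does not reach only later rows make up. A row lasts 1/12 s, in which the tool goes at most 41.7 mm and 7.16 degrees, less where a joint would pass 70% of its speed; a pose out of reach is approached as far as the arm can. A call with a gripper value outside its range is refused whole. The fingers move at their own pace and stop on an object; the grip force is fixed at half the most. Time passes only in rows, so rows that repeat a pose let the fingers close. It gives the time, the measured TCP pose, the force and the opening at its end, in the units of the state.
- telemetry.state(): the state, without advancing time (a new reading comes with each control period).
- optics.capture(name): name is "side" or "top"; returns a dict with "img" (480x640x3 uint8, blue, green, red), "camera_matrix" (3x3 intrinsics, pixels), "R" (3x3) and "t" (3): a world point X has camera coordinates R X + t. Camera axes: x right, y down, z forward; pixel columns grow to the right and rows downward; lengths in mm; the calibration is good to about 2 mm. A picture is of the moment at which its call begins. There is no depth.
- env.sign_off(): hands the job in, once; it reports no verdict.
Trained networks look in a picture, given as the dict that the camera call returned (one of the last four; its "shot" number tells which), for a name from the list of things; names that differ only in an ending like _2 or _b are one class to them, and where a whole thing is asked for, a point or a joint stands for the part that bears it (a point fixed in the world has none). Each returns a list of dicts, best first, with "conf" (0 to 1); they miss things now and then, are a little off and sometimes report something else, mostly with a low value. They report only what shows in the picture. A call takes as long as a camera call.
- optics.find_in(picture, query): "extent" ([left, top, right, bottom] in pixels, round what is visible of it).
- optics.spot_point(picture, query): "at" ([column, row] in pixels: a listed point, or the origin of a listed thing).
The state is a dict: "time_s": time; "joint_positions": joint angles; "joint_vel": joint speeds; "tau": joint torques, N m; "tool_pos": TCP position; "eef_rot": TCP orientation; "wrist_force": force on the tool from outside, world axes, zero at the start; "ft_torque": the same for the moment, N m; "opening": opening from 0.0 (shut) to 1.0 (fully open).
Only numpy, scipy, OpenCV 4.12 (cv2) and the standard library are available. Lean on these libraries where they do the work, as an engineer would, in place of code of your own. Each camera call takes 0.05 s, during which the arm holds its last target.

## Task

Get the vial shaker ready for unloading: swing its clear hood up and back past the pull of its spring so that it stays fully open by itself, then hook the orange tab of the hold-down gate inside and pull it over towards the front of the shaker until it snaps to its front stop. Leave the two vials standing in their pockets, do not knock over or push aside the bottle and the jar on the bench, and let go of everything.

Things in the scene. Friction and masses are not known exactly. Their poses are not given: they have to be found in the camera images.
- shaker: White bench shaker fixed to the bench, case 240 x 250 x 90 mm high. Origin at bench level; front (dark screen) looks along its own -x, z up. Case front face at x = -100 mm, deck 90 mm up. On the deck a row of four 28 mm pockets along y (dark blue walls 14 mm high, x = -18 to 18 mm, y = -66 to 66 mm): a vial in each outer pocket, the middle two empty.
- hood (a joint): Clear hood, a shell 224 mm wide over the deck, top 168 mm above the bench, hinged at the rear: 0 = shut, 1.75 rad = open stop, past upright. The lip rises and swings back as it grows. Spring and weight pull it shut below about 1.1 to 1.15 rad (hidden mass 0.35 to 0.65 kg); past that the spring swings it to the open stop and keeps it there. Lifting at the lip takes 4 to 6 N, most near shut.
- hood_lip (a point): Middle of the lower front edge of the hood's blue lip, moving with the hood. The lip is a shelf 200 mm wide, 6 mm thick, standing 35 mm forward of the case front; shut, its underside is 94 mm above the bench, free below, so fingers slanting forward and down go under it. Edge 235 mm from the hinge axis and 6 mm below it when shut. Axes turn with the hood, equal to the shaker's when shut.
- hood_hinge (a point): Point on the hood's hinge axis at mid-width, 100 mm above the bench at x = +100 mm in the shaker's frame; the axis runs along the shaker's y.
- gate (a joint): Hold-down gate inside: 0 = rear stop, leaning 0.70 rad to the rear over the vials; 1.4 rad = front stop, leaning 0.70 rad to the front. Grows as it swings towards the shaker's front (-x). A spring holds it at either stop, dead point at 0.70 (upright); pushing it over at the tab takes about 5 N.
- gate_tab (a point): Middle of the top edge of the gate's orange tab, moving with the gate. Tab 44 mm wide (along y), 6 mm thick, rising 22 mm above a steel crossbar (8 mm square, 148 mm long, 55 mm from the gate's axis). Top edge 81 mm from that axis: at rest at x = +12 mm, 160 mm above the bench in the shaker's frame. Reachable only with the hood open.
- gate_hinge (a point): Point on the gate's hinge axis at mid-width, at x = -40 mm and 98 mm above the bench in the shaker's frame; the axis runs along the shaker's y.
- vial_l_mid (a point): Centre of the amber vial (blue cap, 21 mm diameter, 38 mm high, loose) in the outer pocket on the shaker's +y side, at y = +48 mm; its cap top is 128 mm above the bench.
- vial_r_mid (a point): Centre of the same kind of vial in the outer pocket on the -y side, at y = -48 mm.
- bottle_mid (a point): Centre of a loose amber bottle with blue cap, 60 mm diameter, 105 mm high, standing on the bench beside the shaker (a bystander).
- jar_mid (a point): Centre of a loose amber jar with blue cap, 66 mm diameter, 75 mm high, standing on the bench on the other side (a bystander).

How it is judged:
By the outcome, as a careful person would: the job done as asked, in the order asked, and still so for the second after the job is handed in, with the robot touching nothing.
It also fails if it takes over 45 s, if anything falls off the work surface, if the arm or the gripper's body presses on something with over 40 N, if the wrist force passes 120 N, or if a joint passes its speed limit or range.

## Working session

There is one attempt and no reset: what is moved stays moved. The work goes in short steps, Python scripts to look and compute and a tool call to move; the robot and the scene stay as the last step left them, time stands still between calls to the robot, and variables do not carry over. Pictures are saved under pics/ and viewed, and the job is handed in when it is done.

Besides the shell and the picture viewer there is one more tool, called after "Emit:" as name(argument=value, ...) on one line, values as JSON. step_arm: Moves the arm, as the interface text tells. Its arguments: {"type":"object","properties":{"plan":{"type":"array","items":{"type":"array"}}},"required":["plan"]}

```bash
ls; mkdir -p pics; python3 - <<'E'
from plant import telemetry, optics, env
import cv2
print(telemetry.state())
for n in("side","top"):
    p=optics.capture(n); cv2.imwrite(f"pics/{n}0.png",p["img"]); print(n,p["camera_matrix"],p["R"],p["t"])
    for q in ["shaker","hood_lip","hood_hinge","gate_tab","gate_hinge","vial_l_mid","vial_r_mid","bottle_mid","jar_mid"]:
        print(q,[(r["at"],round(r["conf"],2)) for r in optics.spot_point(p,q)][:3])
E
```

```text
pics
{'time_s': 0.0, 'joint_positions': array([-1.26899663e+00,  2.60698726e-01, -1.39381670e-01,  1.17268753e+00,
       -2.23586823e-05,  1.57078666e+00]), 'joint_vel': array([ 0.00240958,  0.00064893, -0.00030669,  0.00043998,  0.00029583,
        0.00051177]), 'tau': array([-1.14061910e-03, -4.05673635e+01,  2.53924066e+01,  1.87858060e-02,
        6.70906888e-05,  2.05212231e-06]), 'tool_pos': array([ 155.84112997, -500.62318051,  230.45241639]), 'eef_rot': array([[-6.07382697e-04,  2.97247697e-01, -9.54800208e-01],
       [ 1.87583765e-03, -9.54798366e-01, -2.97248317e-01],
       [-9.99998056e-01, -1.97159367e-03,  2.23395825e-05]]), 'wrist_force': array([-0.67757994, -0.4801539 ,  0.11071157]), 'ft_torque': array([ 0.03189996,  0.02600207, -0.03730403]), 'opening': 1.0003813826543}
side [[436.84211345   0.         322.35524071]
 [  0.         436.84211345 245.0636875 ]
 [  0.           0.           1.        ]] [[ 0.88917766 -0.45706165 -0.02139483]
 [-0.31567858 -0.57893736 -0.75178359]
 [ 0.33122518  0.67522306 -0.65906274]] [-515.87791925  314.40232825  668.75037122]
shaker [([325.0, 283.6], 0.96)]
hood_lip [([254.9, 267.9], 0.66)]
hood_hinge []
gate_tab []
gate_hinge []
vial_l_mid []
vial_r_mid []
bottle_mid [([336.4, 353.7], 0.82)]
jar_mid []
top [[593.90932067   0.         309.58538972]
 [  0.         593.90932067 229.96269489]
 [  0.           0.           1.        ]] [[-0.01262483 -0.99991624  0.00285046]
 [-0.99371645  0.01222939 -0.11125674]
 [ 0.11121256 -0.00423714 -0.99378761]] [  40.8967908   622.8115134  1128.00974911]
shaker []
hood_lip [([284.0, 300.8], 0.82)]
hood_hinge []
gate_tab []
gate_hinge []
vial_l_mid []
vial_r_mid []
bottle_mid [([284.4, 297.4], 0.7), ([396.9, 272.0], 0.68)]
jar_mid [([179.9, 221.5], 0.59)]
```

View pics/side0.png

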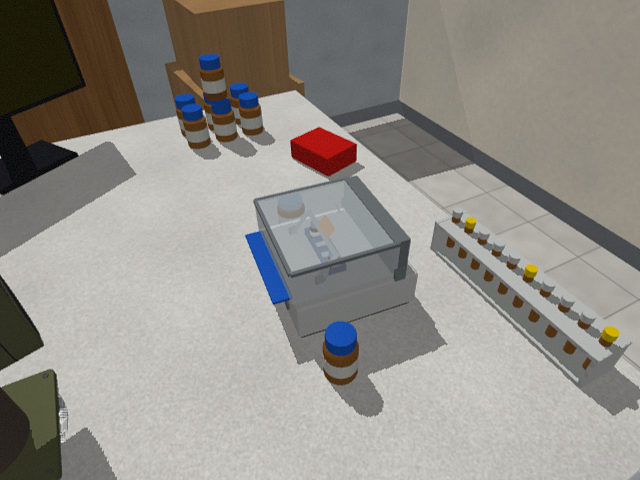

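View pics/top0.png

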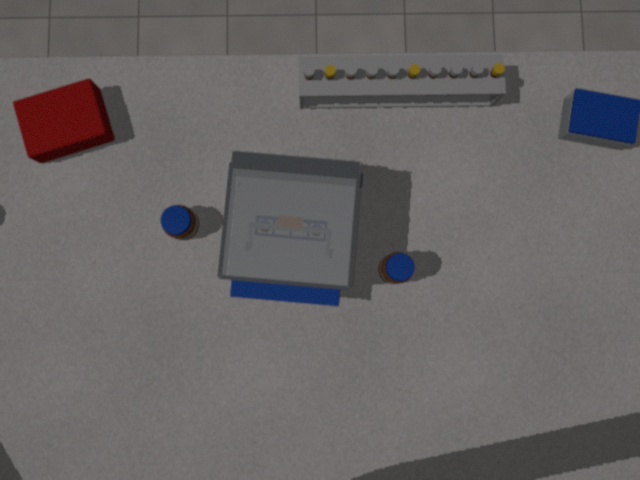

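```bash
cat > h.py <<'E'
from plant import telemetry, optics, env
import cv2, numpy as np
from scipy.optimize import least_squares
np.set_printoptions(precision=4,suppress=True)
def proj(p,X):
    c=np.asarray(X)@p["R"].T+p["t"]; u=c@p["camera_matrix"].T; return u[...,:2]/u[...,2:]
def s2w(q,X):
    c,s=np.cos(q[2]),np.sin(q[2]); R=np.array([[c,-s,0],[s,c,0],[0,0,1]]); return np.asarray(X,float)@R.T+[q[0],q[1],0]
def ray(p,uv,z):
    d=p["R"].T@np.linalg.inv(p["camera_matrix"])@[uv[0],uv[1],1]; o=-p["R"].T@p["t"]; return o+d*(z-o[2])/d[2]
E
python3 - <<'E'
from h import *
P={}
for n in("side","top"):
    p=optics.capture(n);P[n]=p
    hsv=cv2.cvtColor(p["img"],cv2.COLOR_BGR2HSV); m=cv2.inRange(hsv,(108,150,60),(125,255,255))
    k,l,st,ce=cv2.connectedComponentsWithStats(m)
    for i in range(1,k):
        if st[i][4]>100:
            c=cv2.findContours((l==i).astype(np.uint8),0,1)[0][0]
            print(n,st[i],cv2.approxPolyDP(c,3,True).reshape(-1,2).tolist())
    for q in ["bottle_mid","jar_mid"]: print(q,[(np.round(r["extent"]),round(r["conf"],2)) for r in optics.find_in(p,q)][:3])
E
```

```text
side [199  54  21  16 278] [[199, 57], [203, 69], [219, 66], [217, 55]]
side [230  83  28  25 450] [[230, 86], [231, 95], [239, 98], [241, 106], [257, 104], [257, 95], [249, 92], [246, 84]]
side [175  94  28  27 494] [[175, 97], [185, 119], [202, 116], [192, 95]]
side [204  97  27  17 267] [[204, 97], [213, 112], [230, 110], [228, 99], [216, 102]]
side [ 246  232   44   72 1224] [[246, 235], [273, 303], [288, 299], [260, 232]]
side [325 321  32  35 885] [[342, 321], [325, 330], [326, 347], [338, 355], [355, 346], [354, 328]]
bottle_mid [(array([321., 324., 358., 389.]), 0.89)]
jar_mid []
top [ 569   89   71   54 2883] [[575, 90], [570, 131], [634, 142], [639, 100]]
top [161 206  29  29 641] [[173, 206], [165, 210], [161, 220], [167, 231], [177, 234], [187, 227], [189, 215], [184, 208]]
top [386 253  28  28 602] [[401, 253], [390, 257], [386, 264], [388, 274], [397, 280], [407, 278], [413, 270], [411, 259]]
top [ 231  281  109   24 1650] [[232, 281], [231, 295], [337, 304], [339, 290]]
bottle_mid [(array([378., 253., 415., 286.]), 0.87)]
jar_mid [(array([161., 205., 201., 242.]), 0.81)]
```

```bash
python3 - <<'E'
import cv2
a=cv2.imread('pics/side0.png')[165:345,230:430];cv2.imwrite('pics/cs0.png',cv2.resize(a,None,fx=3.3,fy=3.3,interpolation=3))
a=cv2.imread('pics/top0.png')[140:320,200:380];cv2.imwrite('pics/ct0.png',cv2.resize(a,None,fx=3.3,fy=3.3,interpolation=3))
E
```

```text
(no output)
```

View pics/cs0.png

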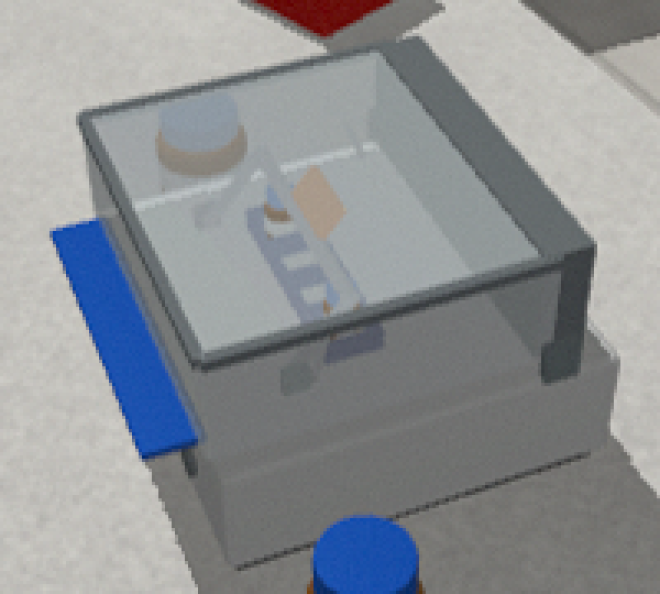

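View pics/ct0.png

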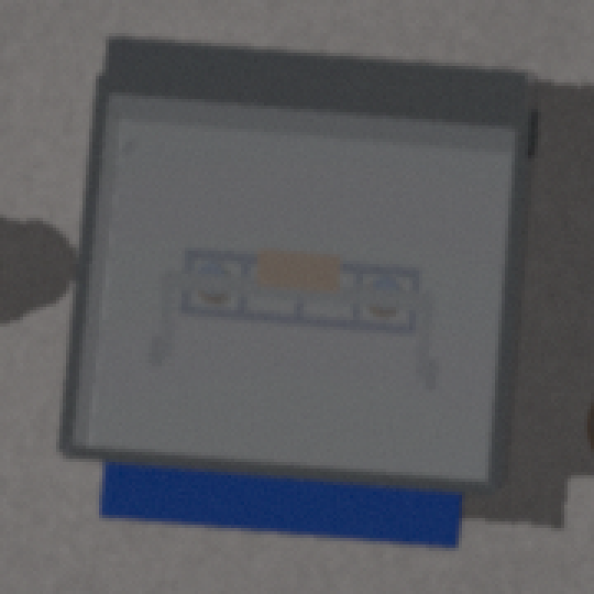

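```bash
python3 - <<'E'
from h import *
ps=optics.capture("side");pt=optics.capture("top")
obs=[(pt,[230.9,296.5],[-135,100,97]),(pt,[338.8,305.6],[-135,-100,97]),(ps,[246,236],[-135,100,97]),(ps,[273.3,303.5],[-135,-100,95])]
f=lambda q:np.concatenate([proj(p,s2w(q,X))-uv for p,uv,X in obs])
r=least_squares(f,[450,0,0]);print(r.x,r.fun)
q=r.x
np.save("q.npy",q)
for n,X in dict(lip=[-135,0,94],hinge=[100,0,100],tab=[12,0,160],c1=[140,125,90],c2=[140,-125,90],c3=[-100,-125,90],vl=[0,48,128],vr=[0,-48,128]).items():
    print(n,s2w(q,X),proj(pt,s2w(q,X)),proj(ps,s2w(q,X)))
print("cap bottle",ray(pt,[400,266],105),"jar",ray(pt,[175,220],75), ray(ps,[340.5,335],105))
img=ps["img"].copy()
E
```

```text
[621.8268  67.3429  -0.0987] [-0.735  -0.9145  0.3562 -0.5464 -1.1299 -0.6504 -0.1071  1.5044]
lip [487.4835  80.6423  94.    ] [284.6905 300.306 ] [257.9543 267.9804]
hinge [721.3404  57.4915 100.    ] [295.9718 174.0229] [370.5271 234.2632]
tab [633.7685  66.1607 160.    ] [290.8381 216.2657] [329.8285 221.4278]
c1 [773.4601 177.9428  90.    ] [232.1441 148.7766] [361.622  200.5538]
c2 [748.8315 -70.8411  90.    ] [363.8529 159.9975] [419.7016 272.7776]
c3 [509.999  -47.1976  90.    ] [353.9913 287.119 ] [297.3373 311.232 ]
vl [626.5555 115.1094 128.    ] [264.2105 222.9467] [315.2678 221.8277]
vr [617.0981  19.5764 128.    ] [317.3032 227.5131] [333.8731 251.6195]
cap bottle [ 547.1269 -130.9085  105.    ] jar [640.8588 287.646   75.    ] [ 545.2305 -135.4786  105.    ]
```

```bash
cat >> h.py <<'E'
from scipy.spatial.transform import Rotation as Ro
q=np.load("q.npy")
def rot(a,flip=1,psi=None):
    """tool pitched a below horizontal, heading along shaker +x; y=-left*flip"""
    psi=q[2] if psi is None else psi
    hh=np.array([np.cos(psi),np.sin(psi),0]);l=np.array([-np.sin(psi),np.cos(psi),0])
    x=hh*np.cos(a)-np.array([0,0,1])*np.sin(a); y=-l*flip
    return np.c_[x,y,np.cross(x,y)]
def row(tgt,R):
    s=telemetry.state(); R0=s["eef_rot"]
    print("turn",np.round(Ro.from_matrix(R0.T@R).as_rotvec()/np.radians(5),2),"shift",np.round(R0.T@(np.asarray(tgt)-s["tool_pos"])/40,2))
def st():
    s=telemetry.state();p=s["tool_pos"];c,sn=np.cos(q[2]),np.sin(q[2]);d=p-[q[0],q[1],0]
    x=s["eef_rot"][:,0]
    print("t",s["time_s"],"tcp",p,"shk",np.array([c*d[0]+sn*d[1],-sn*d[0]+c*d[1],d[2]]),"pitch",np.degrees(np.arcsin(-x[2])),"J",s["joint_positions"],"F",s["wrist_force"],"op",s["opening"])
E
python3 - <<'E'
from h import *
row([350,85,260],rot(np.pi/2))
E
```

```text
turn [4.59 0.   0.  ] shift [ -0.72 -12.55  -8.99]
```

Emit:
step_arm(plan=[[[2,0,0],[-0.7,-6,-4.5],-1],[[2,0,0],[-0.7,-6,-4.5],-1],[[2,0,0],[-0.7,-6,-4.5],-1],[[2,0,0],[-0.7,-6,-4.5],-1],[[2,0,0],[-0.7,-6,-4.5],-1],[[2,0,0],[-0.7,-6,-4.5],-1],[[2,0,0],[-0.7,-6,-4.5],-1],[[2,0,0],[-0.7,-6,-4.5],-1]])

```text
time_s: 2.07
tool_pos: [257.0, -213.9, 259.9]
eef_rot: [[0.001, 0.132, -0.991], [0.002, -0.991, -0.132], [-1.0, -0.002, -0.001]]
wrist_force: [-1.0, 0.1, 0.0]
opening: 0.001
```

```bash
python3 - <<'E'
from h import *
st()
row([350,85,260],rot(np.pi/2))
row([350,85,260],rot(np.pi/2,-1))
E
```

```text
t 2.0667 tcp [ 256.9788 -213.9396  259.909 ] shk [-335.363 -315.857  259.909] pitch 89.86490437446916 J [-0.6965 -0.0835 -0.4514  1.2033  0.0023  2.3126] F [-1.0393  0.0897  0.0394] op 0.001104082782706717
turn [ 2.65 -0.01  0.02] shift [ 0.02 -7.1  -3.29]
turn [-33.35  -0.03  -0.02] shift [ 0.02 -7.1  -3.29]
```

Emit:
step_arm(plan=[[[-16,0,0],[0,-7.1,-3.3],-1],[[-16,0,0],[0,-7.1,-3.3],-1],[[-16,0,0],[0,-7.1,-3.3],-1],[[-16,0,0],[0,-7.1,-3.3],-1],[[-16,0,0],[0,-7.1,-3.3],-1],[[-16,0,0],[0,-7.1,-3.3],-1],[[-16,0,0],[0,-7.1,-3.3],-1],[[-16,0,0],[0,-7.1,-3.3],-1],[[-16,0,0],[0,-7.1,-3.3],-1],[[-16,0,0],[0,-7.1,-3.3],-1],[[-16,0,0],[0,-7.1,-3.3],-1],[[-16,0,0],[0,-7.1,-3.3],-1]])

```text
time_s: 3.07
tool_pos: [350.3, 85.4, 260.6]
eef_rot: [[0.001, 0.999, -0.036], [0.002, -0.036, -0.999], [-1.0, 0.001, -0.002]]
wrist_force: [1.1, 0.3, 0.4]
opening: 0.001
```

```bash
python3 - <<'E'
from h import *
st()
row(s2w(q,[-250,0,160]),rot(np.radians(40),-1))
row(s2w(q,[-250,0,160]),rot(np.radians(90),-1))
E
```

```text
t 3.0667 tcp [350.2852  85.4323 260.6437] shk [-272.0028   -8.7493  260.6437] pitch 89.86596339360362 J [ 0.2378 -0.0385 -0.4085  1.1991  0.0016  1.8448] F [1.143  0.326  0.4418] op 0.0013683553641861382
turn [-16.1   -7.99   7.48] shift [ 2.52  0.56 -0.18]
turn [-17.28  -0.01  -0.03] shift [ 2.52  0.56 -0.18]
```

Emit:
step_arm(plan=[[[-17.3,0,0],[1.2,0.5,-0.2],-1],[[-17.3,0,0],[1.2,0.5,-0.2],-1],[[-17.3,0,0],[1.2,0.5,-0.2],-1],[[-17.3,0,0],[1.2,0.5,-0.2],-1],[[-17.3,0,0],[1.2,0.5,-0.2],-1],[[-17.3,0,0],[1.2,0.5,-0.2],-1],[[-17.3,0,0],[1.2,0.5,-0.2],-1],[[-17.3,0,0],[1.2,0.5,-0.2],-1],[[-17.3,0,0],[1.2,0.5,-0.2],-1],[[-17.3,0,0],[1.2,0.5,-0.2],-1],[[-17.3,0,0],[1.2,0.5,-0.2],-1],[[-17.3,0,0],[1.2,0.5,-0.2],-1]])

```text
time_s: 4.07
tool_pos: [370.7, 92.8, 212.8]
eef_rot: [[0.002, 0.106, 0.994], [0.002, 0.994, -0.106], [-1.0, 0.002, 0.001]]
wrist_force: [-0.6, -0.1, -0.0]
opening: 0.0
```

```bash
python3 - <<'E'
from h import *
st()
row(s2w(q,[-200,0,100]),rot(np.radians(40),-1))
E
```

```text
t 4.0667 tcp [370.6518  92.8101 212.7865] shk [-252.4621    0.599   212.7865] pitch 89.85483440109297 J [ 0.244   0.0235 -0.4747  1.0706  0.0016  0.3507] F [-0.5873 -0.09   -0.0101] op 0.00016672390465638626
turn [-0.1  -9.99  0.02] shift [ 2.82 -0.01  1.31]
```

Pitch to 40° and go down in front of the lip.

Emit:
step_arm(plan=[[[0,-10,0],[2.8,0,1.3],-1],[[0,-10,0],[2.8,0,1.3],-1],[[0,-10,0],[2.8,0,1.3],-1],[[0,-10,0],[2.8,0,1.3],-1],[[0,-10,0],[2.8,0,1.3],-1],[[0,-10,0],[2.8,0,1.3],-1],[[0,-10,0],[2.8,0,1.3],-1],[[0,-10,0],[2.8,0,1.3],-1],[[0,-10,0],[2.8,0,1.3],-1],[[0,-10,0],[2.8,0,1.3],-1]])

```text
time_s: 4.9
tool_pos: [437.0, 109.0, 130.2]
eef_rot: [[0.742, 0.119, 0.66], [-0.095, 0.993, -0.073], [-0.664, -0.009, 0.748]]
wrist_force: [0.4, 0.2, -0.6]
opening: -0.001
```

```bash
python3 - <<'E'
from h import *
st()
row(s2w(q,[-150,0,50]),rot(np.radians(40),-1))
row(s2w(q,[-115,0,55]),rot(np.radians(35),-1))
for n in("side","top"):
    p=optics.capture(n); cv2.imwrite(f"pics/{n}1.png",p["img"])
E
```

```text
t 4.9 tcp [436.9667 108.9794 130.1694] shk [-188.0627   23.2226  130.1694] pitch 41.59097069649294 J [ 0.6105 -0.0145 -1.2791 -0.3888 -0.5272  0.5315] F [ 0.3841  0.1654 -0.6222] op -0.0007146172421604475
turn [-0.08 -0.32  0.25] shift [ 2.05 -0.54 -0.86]
turn [-0.07 -1.32  0.25] shift [ 2.63 -0.53 -0.19]
```

View pics/side1.png

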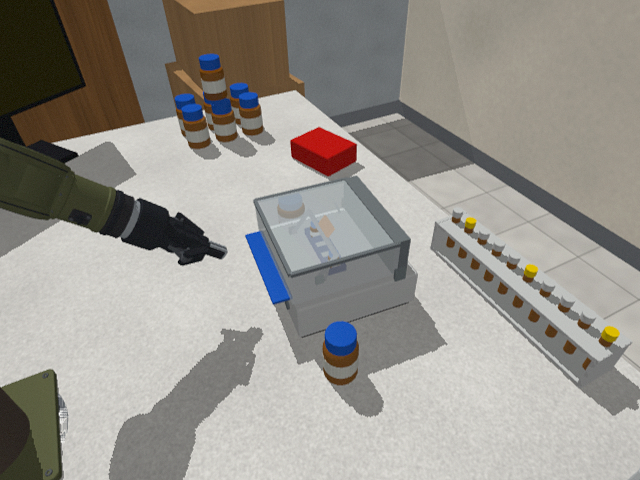

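```bash
cat > kin.py <<'E'
from h import *
import json,os
D=[([-1.26899663,.260698726,-.139381670,1.17268753,-2e-5,1.57078666],[155.841,-500.623,230.452]),
([-0.6965,-0.0835,-0.4514,1.2033,0.0023,2.3126],[256.9788,-213.9396,259.909]),
([0.2378,-0.0385,-0.4085,1.1991,0.0016,1.8448],[350.2852,85.4323,260.6437]),
([0.244,0.0235,-0.4747,1.0706,0.0016,0.3507],[370.6518,92.8101,212.7865]),
([0.6105,-0.0145,-1.2791,-0.3888,-0.5272,0.5315],[436.9667,108.9794,130.1694])]
if os.path.exists("extra.json"): D+=json.load(open("extra.json"))
def fk(p,j,s5=1):
    a1,d1,L1x,L1z,L2x,L2z,L3,L4=p
    v=np.array([L4,0,0.])
    v=Ro.from_euler('z',s5*j[4]).apply(v)+[L3,0,0]
    v=Ro.from_euler('y',j[3]).apply(v)+[L2x,0,L2z]
    v=Ro.from_euler('y',-j[2]).apply(v)+[L1x,0,L1z]
    v=Ro.from_euler('y',j[1]).apply(v)+[a1,0,d1]
    return Ro.from_euler('z',j[0]).apply(v)
def axis(j,s5):
    return Ro.from_euler('z',j[0]).apply(Ro.from_euler('y',j[1]-j[2]+j[3]).apply(Ro.from_euler('z',s5*j[4]).apply([1,0,0.])))
def fit(s5):
    f=lambda p:np.concatenate([fk(p,j,s5)-x for j,x in D]+[0.002*(p-p0)])
    p0=np.array([0,200,0,300,250,0,80,200.])
    return least_squares(f,p0)
E
python3 - <<'E'
from kin import *
s=telemetry.state()
for s5 in (1,-1):
    r=fit(s5);print(s5,r.x,r.fun[:15],axis(D[-1][0],s5),s["eef_rot"][:,0])
E
```

```text
1 [ -0.1281 218.4291   0.0388 567.1812 385.9932  60.5014 120.9463 320.4209] [-0.0019  0.0089 -0.0009 -0.0273  0.0059 -0.01    0.0253  0.0057  0.0077
  0.0093 -0.0018  0.0025 -0.0011  0.0002  0.0006] [ 0.7419 -0.095  -0.6638] [ 0.7361 -0.0992 -0.6696]
-1 [  62.3338  239.1228    5.7586  571.6443  350.0018  -28.6984  718.2857
 -319.7628] [ 0.3939 -1.2625 -1.7623  1.6153 -1.3698 -1.8356  2.0872  0.5043 -1.9237
 -5.8521 -1.4622  6.7083  0.1737  0.5266 -1.1869] [ 0.165   0.7295 -0.6638] [ 0.7361 -0.0992 -0.6696]
```

```bash
cat >> kin.py <<'E'
P=fit(1).x
lo=np.array([-2.78,-.83,-1.28,-1.9,-1.57]);hi=np.array([2.78,1.72,1.37,2.12,1.48])
def ik(x,a,psi=None,j0=None):
    R=rot(a,-1,psi)
    f=lambda j:np.concatenate([fk(P,j)-x,300*(axis(j,1)-R[:,0])])
    j0=np.array([.1,.2,-.8,.6,-.2]) if j0 is None else j0
    r=least_squares(f,np.clip(j0,lo+.02,hi-.02),bounds=(lo,hi));return r.x,np.abs(r.fun).max()
E
python3 - <<'E'
from kin import *
for a in (30,40,45,50,60):
  for X in ([-200,0,60],[-150,0,50],[-115,0,50]):
    print(a,X,*ik(s2w(q,X),np.radians(a)))
for th in np.arange(0,1.4,.2):
    a=min(th+np.radians(40)*(1-th/2),1.5)
    X=[100-235*np.cos(th),0,100+235*np.sin(th)-30]
    print(th,np.degrees(a),X,*ik(s2w(q,X),a))
E
```

```text
30 [-200, 0, 60] [ 0.8059  0.2535 -1.28   -0.4799 -0.7974] 48.30694599989362
30 [-150, 0, 50] [ 0.6047  0.343  -1.28   -0.7315 -0.6438] 36.84994697764047
30 [-115, 0, 50] [ 0.4961  0.4027 -1.28   -0.8806 -0.548 ] 34.074452046817136
40 [-200, 0, 60] [ 0.603   0.1349 -1.28   -0.432  -0.5313] 24.343518959669474
40 [-150, 0, 50] [ 0.4629  0.2575 -1.28   -0.644  -0.4333] 19.774549383785413
40 [-115, 0, 50] [ 0.3875  0.3283 -1.28   -0.7763 -0.3749] 13.535755304967479
45 [-200, 0, 60] [ 0.5265  0.1092 -1.28   -0.4105 -0.4325] 16.492339226231035
45 [-150, 0, 50] [ 0.4095  0.2361 -1.28   -0.6102 -0.3558] 10.343230273239723
45 [-115, 0, 50] [ 0.3463  0.3074 -1.28   -0.736  -0.3106] 2.930095791625975
50 [-200, 0, 60] [ 0.4631  0.0958 -1.28   -0.3905 -0.3509] 6.550378496856735
50 [-150, 0, 50] [ 0.3655  0.2184 -1.2724 -0.5638 -0.2919] 3.979039320256561e-13
50 [-115, 0, 50] [ 0.3162  0.2502 -1.2061 -0.5404 -0.2621] 1.1368683772161603e-13
60 [-200, 0, 60] [ 0.3722  0.0603 -1.1484 -0.1131 -0.2288] 2.9487523534044158e-12
60 [-150, 0, 50] [ 0.303   0.1544 -1.081  -0.153  -0.1968] 4.547473508864641e-1
[... 454 characters left out ...]
036  -0.9199  0.1109 -0.2206] 2.5579538487363607e-13
0.6000000000000001 62.3774677078494 [np.float64(-93.95386950377437), 0, np.float64(202.69098124783335)] [ 0.2353 -0.0058 -0.6709  0.4466 -0.1526] 5.5990767577895895e-12
0.8 69.83662361046585 [np.float64(-63.726076696583874), 0, np.float64(238.57868136138785)] [ 0.1862  0.0845 -0.4105  0.7369 -0.097 ] 1.1368683772161603e-13
1.0 77.29577951308232 [np.float64(-26.971041879012844), 0, np.float64(267.74568142985567)] [ 0.1456  0.2152 -0.131   1.0093 -0.0532] 2.2737367544323206e-13
1.2000000000000002 84.7549354156988 [np.float64(14.84592769798175), 0, np.float64(289.0291852022982)] [ 0.1127  0.3798  0.1818  1.2833 -0.0192] 1.0033640585049852e-12
```

```bash
python3 - <<'E'
from kin import *
for X in ([-170,0,55],[-120,0,45],[-120,0,62]): print(ik(s2w(q,X),np.radians(54)))
row(s2w(q,[-170,0,55]),rot(np.radians(54),-1))
E
```

```text
(array([ 0.3692,  0.138 , -1.22  , -0.3625, -0.2683]), np.float64(1.7053025658242404e-13))
(array([ 0.3008,  0.226 , -1.146 , -0.3911, -0.2307]), np.float64(1.1368683772161603e-13))
(array([ 0.3008,  0.1765, -1.1193, -0.3148, -0.2307]), np.float64(2.2737367544323206e-13))
turn [-0.09  2.39  0.29] shift [ 1.6  -0.45 -0.99]
```

Emit:
step_arm(plan=[[[-0.1,2.4,0.3],[0,-0.45,-0.8],-1],[[-0.1,2.4,0.3],[0.4,-0.45,-1],-1],[[-0.1,2.4,0.3],[1,-0.45,-1],-1],[[-0.1,2.4,0.3],[1.6,-0.45,-1],-1],[[-0.1,2.4,0.3],[1.6,-0.45,-1],-1],[[-0.1,2.4,0.3],[1.6,-0.45,-1],-1]])

```text
time_s: 5.5
tool_pos: [450.8, 82.1, 52.7]
eef_rot: [[0.579, 0.1, 0.809], [-0.06, 0.995, -0.08], [-0.813, -0.002, 0.583]]
wrist_force: [-0.3, -0.5, 0.6]
opening: 0.002
```

```bash
python3 - <<'E'
from kin import *
st()
row(s2w(q,[-170,0,45]),rot(np.radians(54),-1))
row(s2w(q,[-120,0,45]),rot(np.radians(54),-1))
E
```

```text
t 5.5 tcp [450.8298  82.0934  52.663 ] shk [-171.6184   -2.1668   52.663 ] pitch 54.37126195381216 J [ 0.3653  0.1407 -1.2211 -0.3598 -0.2665  0.3867] F [-0.3473 -0.4638  0.5979] op 0.0023783274849246594
turn [-0.   -0.07  0.03] shift [ 0.18  0.05 -0.08]
turn [-0.   -0.07  0.03] shift [0.91 0.06 0.94]
```

Emit:
step_arm(plan=[[[0,0,0],[0.35,0.05,0.2],-1],[[0,0,0],[0.9,0.05,0.95],-1],[[0,0,0],[0.9,0.05,0.95],-1],[[0,0,0],[0.9,0.05,0.95],-1]])

```text
time_s: 5.83
tool_pos: [501.6, 78.0, 45.4]
eef_rot: [[0.578, 0.102, 0.81], [-0.061, 0.995, -0.081], [-0.814, -0.003, 0.581]]
wrist_force: [0.3, 0.2, 0.1]
opening: -0.001
```

```bash
python3 - <<'E'
from kin import *
st()
p=optics.capture("side"); cv2.imwrite("pics/s2.png",cv2.resize(p["img"][130:370,130:450],None,fx=2.5,fy=2.5,interpolation=3))
p=optics.capture("top"); cv2.imwrite("pics/t2.png",cv2.resize(p["img"][180:420,140:460],None,fx=2.5,fy=2.5,interpolation=3))
E
```

```text
t 5.8333 tcp [501.6484  78.0366  45.3563] shk [-120.6473   -1.1976   45.3563] pitch 54.470632790502094 J [ 0.2993  0.2212 -1.1373 -0.3686 -0.231   0.3312] F [0.2931 0.1835 0.1094] op -0.0007943347440988924
```

View pics/s2.png

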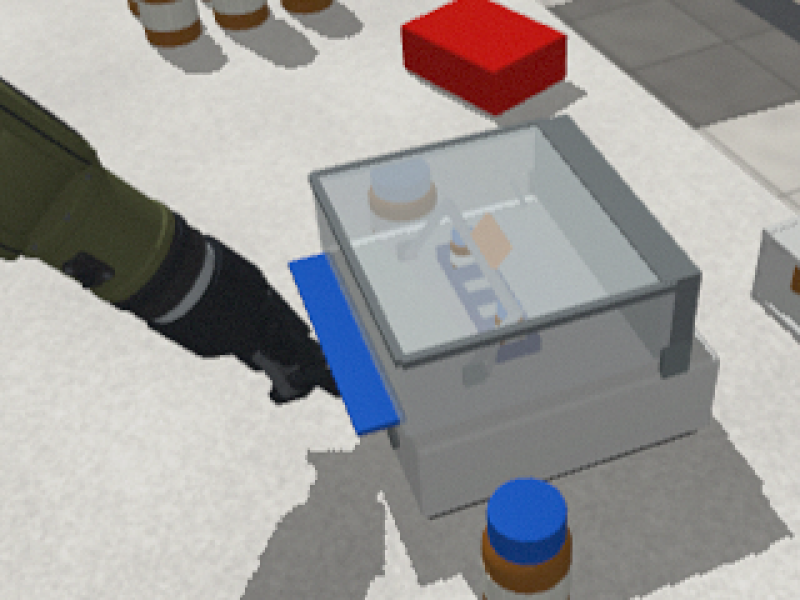

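View pics/t2.png

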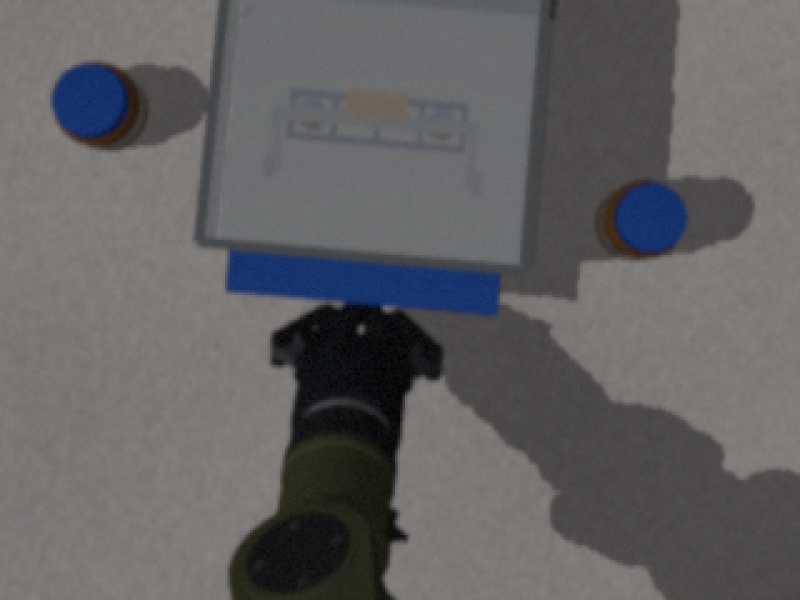

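```bash
cat > lift.py <<'E'
from kin import *
import sys
t0,t1,n=float(sys.argv[1]),float(sys.argv[2]),int(sys.argv[3])
s=telemetry.state();R0=s["eef_rot"];p0=s["tool_pos"];st()
for th in np.linspace(t0,t1,n):
    a=np.radians(np.interp(th,[0,1.25],[54,87])); D=np.interp(th,[0,1.25],[46,38])
    E=np.array([100-235*np.cos(th)-6*np.sin(th),100+235*np.sin(th)-6*np.cos(th)])
    tip=E-11*np.array([np.sin(a),np.cos(a)])+D*np.array([np.cos(a),-np.sin(a)])
    x=s2w(q,[tip[0],0,tip[1]]);R=rot(a,-1)
    print(round(th,2),np.round(tip),np.round(Ro.from_matrix(R0.T@R).as_rotvec()/np.radians(5),2),np.round(R0.T@(x-p0)/40,2),ik(x,a)[1].round(2))
E
python3 lift.py 0.03 0.55 12
```

```text
t 5.9333 tcp [500.6715  78.3637  45.4778] shk [-121.6517   -0.9684   45.4778] pitch 54.45072585106235 J [ 0.3008  0.2199 -1.1395 -0.3697 -0.2314  0.3311] F [-0.2274  0.1016  0.4745] op 0.0018389336122708237
0.03 [-118.   57.] [0.   0.07 0.04] [-0.18  0.02  0.25] 0.0
0.08 [-118.   68.] [-0.    0.32  0.04] [-0.42  0.02  0.4 ] 0.0
0.12 [-119.   79.] [-0.    0.57  0.04] [-0.65  0.02  0.55] 0.0
0.17 [-119.   90.] [-0.    0.82  0.04] [-0.86  0.02  0.71] 0.0
0.22 [-118.  101.] [-0.    1.07  0.04] [-1.08  0.02  0.89] 0.0
0.27 [-116.  112.] [-0.    1.32  0.04] [-1.28  0.02  1.07] 0.0
0.31 [-115.  123.] [-0.    1.57  0.04] [-1.47  0.02  1.27] 0.0
0.36 [-112.  133.] [-0.    1.82  0.04] [-1.65  0.02  1.47] 0.0
0.41 [-110.  144.] [-0.    2.06  0.04] [-1.82  0.02  1.68] 0.0
0.46 [-106.  154.] [-0.    2.31  0.04] [-1.99  0.02  1.89] 0.0
0.5 [-102.  164.] [-0.    2.56  0.04] [-2.14  0.02  2.12] 0.0
0.55 [-98. 174.] [-0.    2.81  0.04] [-2.28  0.02  2.35] 0.0
```

Emit:
step_arm(plan=[[[0,0.05,0],[-0.2,0,0.25],-1],[[0,0.3,0],[-0.4,0,0.4],-1],[[0,0.55,0],[-0.65,0,0.55],-1],[[0,0.8,0],[-0.85,0,0.7],-1],[[0,0.8,0],[-0.85,0,0.7],-1]])

```text
time_s: 6.35
tool_pos: [496.7, 77.4, 87.3]
eef_rot: [[0.511, 0.099, 0.854], [-0.055, 0.995, -0.082], [-0.858, -0.005, 0.514]]
wrist_force: [-6.9, 0.8, -5.3]
opening: 0.0
```

```bash
python3 lift.py 0.2 0.68 11; python3 - <<'E'
from kin import *
p=optics.capture("side"); cv2.imwrite("pics/s3.png",cv2.resize(p["img"][130:370,130:450],None,fx=2.5,fy=2.5,interpolation=3))
E
```

```text
t 6.35 tcp [496.745   77.3723  87.285 ] shk [-125.4614   -2.3417   87.285 ] pitch 59.06769696701109 J [ 0.2782  0.0997 -0.9933 -0.029  -0.1948  0.3251] F [-6.8966  0.8084 -5.3098] op 0.0002452084891208768
0.2 [-118.   97.] [0.03 0.04 0.05] [-0.11  0.06  0.28] 0.0
0.25 [-117.  108.] [0.03 0.3  0.05] [-0.33  0.06  0.44] 0.0
0.3 [-115.  119.] [0.03 0.55 0.05] [-0.55  0.05  0.62] 0.0
0.34 [-113.  130.] [0.03 0.8  0.06] [-0.75  0.05  0.81] 0.0
0.39 [-111.  140.] [0.03 1.06 0.06] [-0.94  0.05  1.  ] 0.0
0.44 [-107.  151.] [0.02 1.31 0.06] [-1.13  0.05  1.2 ] 0.0
0.49 [-104.  161.] [0.02 1.56 0.06] [-1.3   0.05  1.42] 0.0
0.54 [-99. 171.] [0.02 1.82 0.06] [-1.47  0.05  1.64] 0.0
0.58 [-95. 181.] [0.02 2.07 0.06] [-1.62  0.05  1.86] 0.0
0.63 [-90. 191.] [0.02 2.32 0.06] [-1.76  0.05  2.1 ] 0.0
0.68 [-84. 200.] [0.02 2.58 0.06] [-1.89  0.04  2.34] 0.0
```

View pics/s3.png

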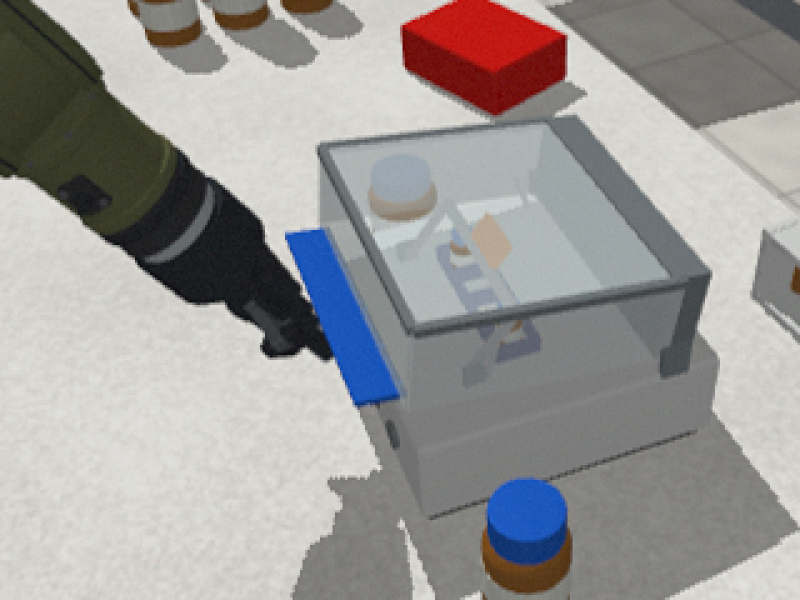

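Emit:
step_arm(plan=[[[0,0.05,0.05],[-0.1,0.05,0.3],-1],[[0,0.3,0.05],[-0.33,0.05,0.45],-1],[[0,0.55,0.05],[-0.55,0.05,0.62],-1],[[0,0.8,0.05],[-0.75,0.05,0.8],-1],[[0,1.05,0.05],[-0.95,0.05,1.0],-1],[[0,1.3,0.05],[-1.13,0.05,1.2],-1],[[0,1.55,0.05],[-1.3,0.05,1.42],-1],[[0,1.8,0.05],[-1.47,0.05,1.64],-1],[[0,2.05,0.05],[-1.62,0.05,1.86],-1],[[0,2.3,0.05],[-1.76,0.05,2.1],-1],[[0,2.6,0.05],[-1.9,0.05,2.35],-1]])

```text
time_s: 7.32
tool_pos: [528.7, 74.4, 197.0]
eef_rot: [[0.292, 0.096, 0.952], [-0.034, 0.995, -0.09], [-0.956, -0.006, 0.294]]
wrist_force: [-13.0, -2.9, 5.0]
opening: 0.005
```

```bash
python3 lift.py 0.72 1.2 11; python3 - <<'E'
from kin import *
p=optics.capture("side"); cv2.imwrite("pics/s4.png",cv2.resize(p["img"][80:370,100:450],None,fx=2,fy=2,interpolation=3))
E
```

```text
t 7.3167 tcp [528.739   74.4112 196.9548] shk [-93.3313  -2.1365 196.9548] pitch 72.90410799059906 J [ 0.1937  0.0968 -0.4909  0.6982 -0.0899  0.2764] F [-12.9915  -2.8799   4.9788] op 0.004534158415284344
0.72 [-79. 208.] [0.04 0.02 0.06] [-0.15  0.05  0.42] 0.0
0.77 [-73. 216.] [0.04 0.27 0.06] [-0.31  0.05  0.64] 0.0
0.82 [-66. 225.] [0.04 0.53 0.06] [-0.46  0.05  0.86] 0.0
0.86 [-59. 233.] [0.04 0.78 0.06] [-0.6   0.05  1.09] 0.0
0.91 [-51. 241.] [0.04 1.03 0.06] [-0.73  0.04  1.33] 0.0
0.96 [-43. 248.] [0.04 1.29 0.06] [-0.85  0.04  1.57] 0.0
1.01 [-35. 255.] [0.04 1.54 0.06] [-0.95  0.04  1.82] 0.0
1.06 [-26. 261.] [0.04 1.79 0.06] [-1.04  0.04  2.07] 0.0
1.1 [-17. 267.] [0.04 2.05 0.06] [-1.12  0.04  2.33] 0.0
1.15 [ -8. 273.] [0.04 2.3  0.07] [-1.19  0.04  2.59] 0.0
1.2 [  1. 278.] [0.04 2.55 0.07] [-1.24  0.04  2.85] 0.0
```

View pics/s4.png

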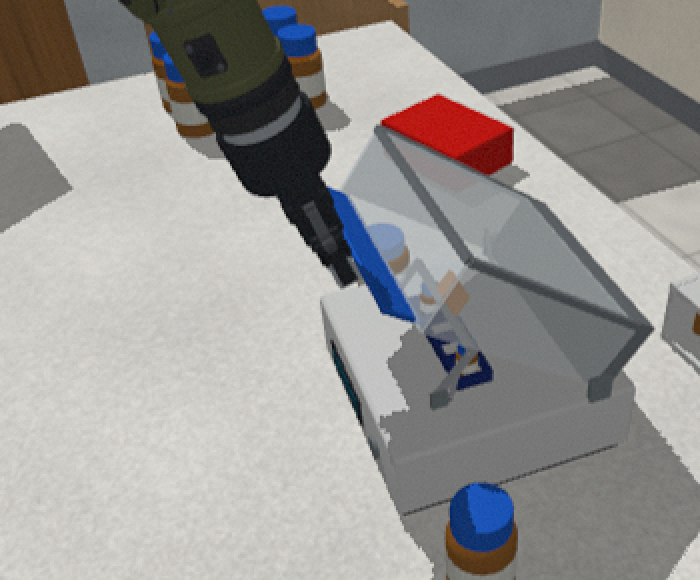

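Emit:
step_arm(plan=[[[0,0,0.05],[-0.4,0.05,0.3],-1],[[0,0.25,0.05],[-0.6,0.05,0.6],-1],[[0,0.5,0.05],[-0.75,0.05,0.85],-1],[[0,0.75,0.05],[-0.9,0.05,1.1],-1],[[0,1.0,0.05],[-1.03,0.05,1.33],-1]])

```text
time_s: 7.78
tool_pos: [569.5, 73.4, 256.1]
eef_rot: [[0.212, 0.095, 0.973], [-0.022, 0.995, -0.093], [-0.977, -0.001, 0.213]]
wrist_force: [-1.6, 0.1, -1.2]
opening: -0.0
```

```bash
sed -i 's/\[46,38\]/[40,26]/' lift.py; python3 lift.py 0.96 1.3 9; python3 - <<'E'
from kin import *
p=optics.capture("side"); cv2.imwrite("pics/s5.png",cv2.resize(p["img"][50:340,150:500],None,fx=2,fy=2,interpolation=3))
E
```

```text
t 7.7833 tcp [569.5162  73.3532 256.0676] shk [-52.6483   0.8278 256.0676] pitch 77.67875663922737 J [ 0.1588  0.1818 -0.203   0.978  -0.055   0.2483] F [-1.5667  0.0951 -1.1801] op -0.0002579768270563009
0.96 [-45. 258.] [0.04 0.33 0.01] [-0.01 -0.02  0.2 ] 0.0
1.0 [-38. 265.] [0.04 0.56 0.01] [-0.13 -0.02  0.41] 0.0
1.04 [-30. 271.] [0.04 0.78 0.01] [-0.23 -0.02  0.63] 0.0
1.09 [-22. 276.] [0.04 1.01 0.01] [-0.33 -0.02  0.86] 0.0
1.13 [-14. 282.] [0.04 1.23 0.01] [-0.42 -0.02  1.09] 0.0
1.17 [ -5. 287.] [0.04 1.46 0.01] [-0.49 -0.03  1.32] 0.0
1.22 [  3. 291.] [0.04 1.68 0.01] [-0.56 -0.03  1.55] 0.0
1.26 [ 12. 295.] [0.04 1.86 0.01] [-0.61 -0.03  1.79] 0.0
1.3 [ 22. 298.] [0.04 1.86 0.01] [-0.63 -0.03  2.04] 0.0
```

View pics/s5.png

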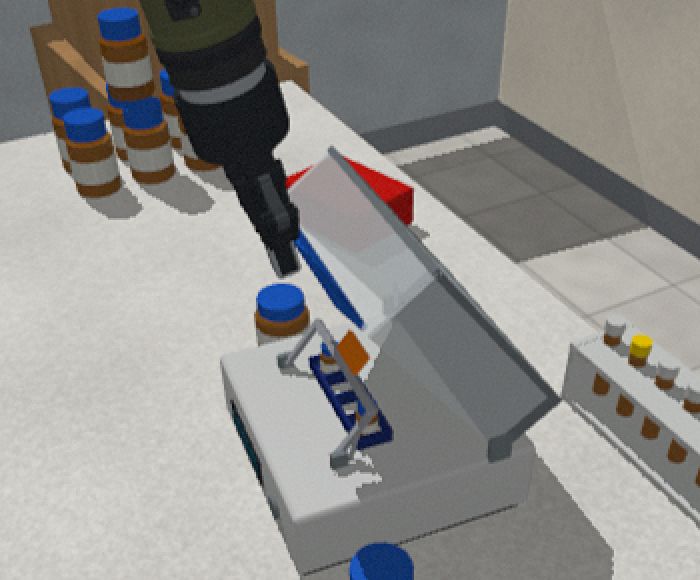

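Emit:
step_arm(plan=[[[0,0.3,0],[0,0,0.2],-1],[[0,0.55,0],[-0.13,0,0.4],-1],[[0,0.8,0],[-0.23,0,0.63],-1],[[0,1.0,0],[-0.33,0,0.86],-1],[[0,1.2,0],[-0.42,0,1.1],-1],[[0,1.45,0],[-0.5,0,1.32],-1],[[0,1.7,0],[-0.56,0,1.55],-1],[[0,1.85,0],[-0.6,0,1.8],-1],[[0,1.85,0],[-0.6,0,2.05],-1],[[0,1.85,0],[-0.6,0,2.3],-1]])

```text
time_s: 8.67
tool_pos: [656.9, 66.1, 301.7]
eef_rot: [[0.058, 0.095, 0.994], [-0.006, 0.995, -0.095], [-0.998, -0.0, 0.058]]
wrist_force: [0.2, -0.0, -1.0]
opening: 0.002
```

```bash
python3 - <<'E'
from kin import *
st()
p=optics.capture("side"); cv2.imwrite("pics/s6.png",cv2.resize(p["img"][50:340,150:500],None,fx=2,fy=2,interpolation=3))
E
```

```text
t 8.6667 tcp [656.8515  66.0938 301.6758] shk [ 34.9774   2.2075 301.6758] pitch 86.65487921209031 J [ 0.1061  0.4457  0.3214  1.3893 -0.0121  0.2008] F [ 0.1825 -0.029  -0.9923] op 0.002117053247401754
```

View pics/s6.png

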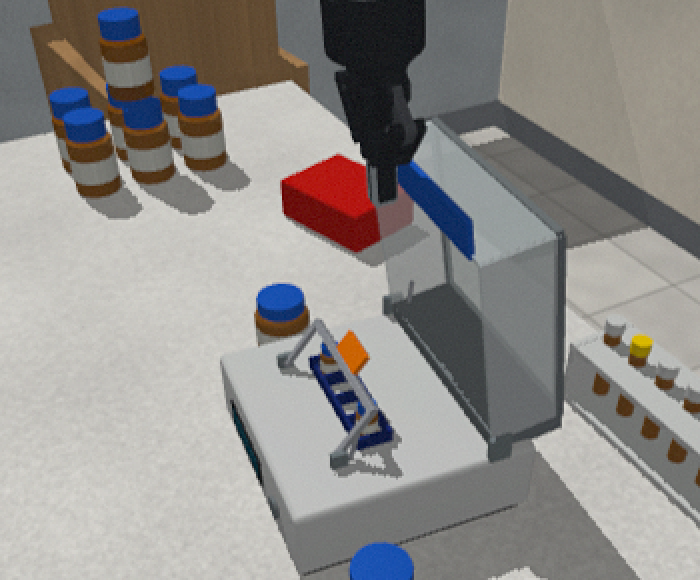

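```bash
python3 - <<'E'
from kin import *
for n in ("side","top"):
    p=optics.capture(n); cv2.imwrite(f"pics/{n}7.png",p["img"])
    for k in ["hood_lip","gate_tab","gate_hinge","hood_hinge","vial_l_mid","vial_r_mid"]:
        print(n,k,[(r["at"],round(r["conf"],2)) for r in optics.spot_point(p,k)][:2])
    for th in (1.3,1.5,1.75): print(th,proj(p,s2w(q,[100-235*np.cos(th)-6*np.sin(th),0,100+235*np.sin(th)-6*np.cos(th)])))
    print("tab",proj(p,s2w(q,[12,0,160])),"gh",proj(p,s2w(q,[-40,0,98])),"v",proj(p,s2w(q,[0,48,109])),proj(p,s2w(q,[0,-48,109])))
E
```

```text
side hood_lip [([360.5, 129.6], 0.56)]
side gate_tab [([329.4, 220.7], 0.55)]
side gate_hinge [([303.9, 249.9], 0.83), ([316.9, 225.6], 0.33)]
side hood_hinge [([369.6, 235.7], 0.95)]
side vial_l_mid [([316.1, 227.6], 0.57)]
side vial_r_mid [([334.7, 258.3], 0.59)]
1.3 [339.7621 139.1804]
1.5 [365.4532 128.7229]
1.75 [396.8044 123.1505]
tab [329.8285 221.4278] gh [305.2785 253.1935] v [315.5697 229.2307] [333.914  259.1793]
top hood_lip []
top gate_tab []
top gate_hinge []
top hood_hinge []
top vial_l_mid []
top vial_r_mid []
1.3 [288.8284 188.3611]
1.5 [291.4413 156.4911]
1.75 [294.9981 118.2243]
tab [290.8381 216.2657] gh [289.2744 248.6285] v [264.9678 224.2213] [317.1397 228.7093]
```

View pics/top7.png

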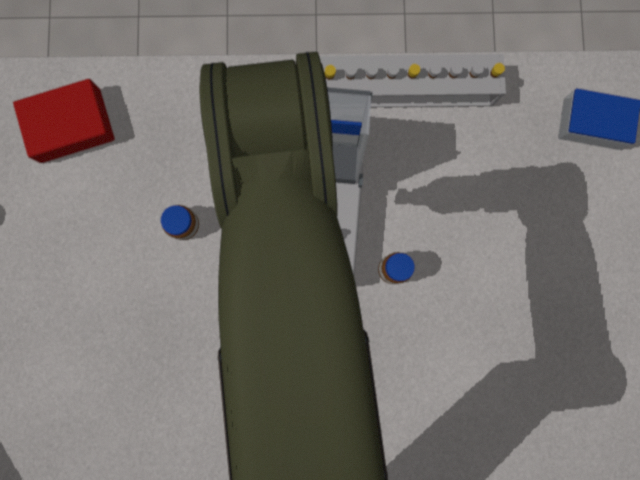

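```bash
python3 - <<'E'
from kin import *
p=optics.capture("side");pt=optics.capture("top"); cv2.imwrite("pics/s8.png",cv2.resize(p["img"][50:340,150:500],None,fx=2,fy=2,interpolation=3))
for th in (1.4,1.5,1.6,1.75):
  for y in (100,-100):
    X=[100-235*np.cos(th)-6*np.sin(th),y,100+235*np.sin(th)-6*np.cos(th)]
    print(th,y,(proj(p,s2w(q,X))-[150,50])*2,proj(pt,s2w(q,X)))
E
```

```text
1.4 100 [358.9294 119.2219] [222.4905 166.6785]
1.4 -100 [461.3482 224.3572] [357.8032 178.2353]
1.5 100 [382.6588 111.0955] [223.7724 150.724 ]
1.5 -100 [489.6142 213.8449] [359.2146 162.267 ]
1.6 100 [406.3197 105.4895] [225.2922 135.0195]
1.6 -100 [517.4713 206.1779] [360.5003 146.5182]
1.75 100 [440.8769 101.8718] [227.9538 112.5399]
1.75 -100 [557.4896 200.1238] [362.145  123.9174]
```

View pics/s8.png

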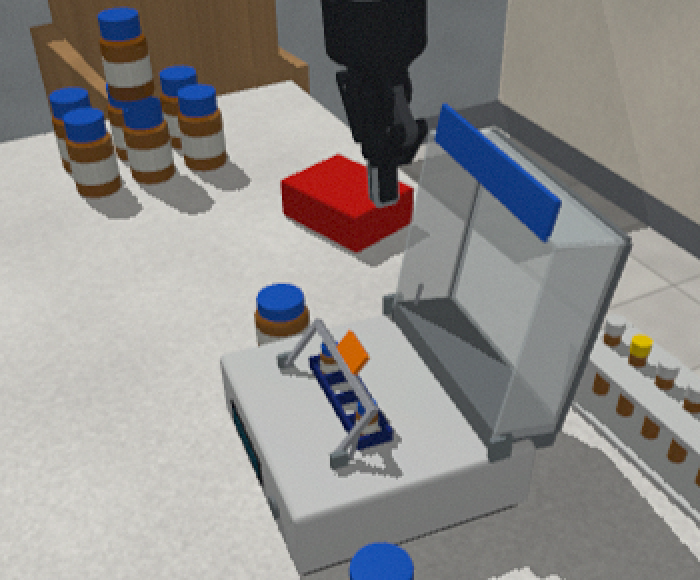

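```bash
python3 - <<'E'
from kin import *
st()
for X in([46,0,200],[46,0,143],[-52,0,158],[0,0,260]):
  print(X,ik(s2w(q,X),np.pi/2))
row(s2w(q,[46,0,200]),rot(np.pi/2,-1))
row(s2w(q,[46,0,143]),rot(np.pi/2,-1))
E
```

```text
t 9.5167 tcp [657.4861  65.4997 301.5287] shk [ 35.6673   1.6788 301.5287] pitch 86.65494444251297 J [ 0.105   0.4468  0.3227  1.3895 -0.0118  0.2005] F [0.3549 0.8842 0.0311] op -0.0023192024225115867
[46, 0, 200] (array([ 0.0938,  0.528 ,  0.2002,  1.243 , -0.    ]), np.float64(5.126149658536854e-13))
[46, 0, 143] (array([ 0.0938,  0.5528,  0.0938,  1.1118, -0.    ]), np.float64(1.1368683772161603e-13))
[-52, 0, 158] (array([ 0.1264,  0.3831, -0.1529,  1.0348, -0.    ]), np.float64(7.105427357601002e-13))
[0, 0, 260] (array([ 0.1079,  0.4296,  0.1903,  1.3315, -0.    ]), np.float64(3.1325856067578967e-13))
turn [0.03 0.67 0.  ] shift [ 2.55 -0.04  0.11]
turn [0.03 0.67 0.  ] shift [ 3.97 -0.04  0.03]
```

Emit:
step_arm(plan=[[[0,0.65,0],[0.6,-0.05,0.2],-1],[[0,0.65,0],[1.3,-0.05,0.2],-1],[[0,0.65,0],[2.0,-0.05,0.15],-1],[[0,0.65,0],[2.5,-0.05,0.1],-1],[[0,0.65,0],[3.0,-0.05,0.1],-1],[[0,0.65,0],[3.5,-0.05,0.05],-1],[[0,0.65,0],[3.8,-0.05,0.05],-1],[[0,0.65,0],[3.95,-0.05,0.05],-1],[[0,0.65,0],[3.95,-0.05,0.05],-1]])

```text
time_s: 10.27
tool_pos: [667.5, 62.3, 142.1]
eef_rot: [[-0.002, 0.096, 0.995], [-0.001, 0.995, -0.096], [-1.0, -0.001, -0.001]]
wrist_force: [0.4, -0.2, -0.2]
opening: 0.001
```

```bash
python3 - <<'E'
from kin import *
st()
p=optics.capture("side"); cv2.imwrite("pics/s9.png",cv2.resize(p["img"][100:340,230:470],None,fx=2.5,fy=2.5,interpolation=3))
row(s2w(q,[46,0,143]),rot(np.pi/2,-1))
row(s2w(q,[-52,0,158]),rot(np.pi/2,-1))
E
```

```text
t 10.2667 tcp [667.4793  62.289  142.0988] shk [ 45.9283  -0.5318 142.0988] pitch 89.90767561630855 J [ 0.0933  0.5541  0.0938  1.112  -0.0004  0.1892] F [ 0.4135 -0.2178 -0.1864] op 0.000973981888903263
turn [0.03 0.01 0.  ] shift [ 0.01  0.01 -0.02]
turn [0.03 0.01 0.  ] shift [-0.36  0.02 -2.47]
```

View pics/s9.png

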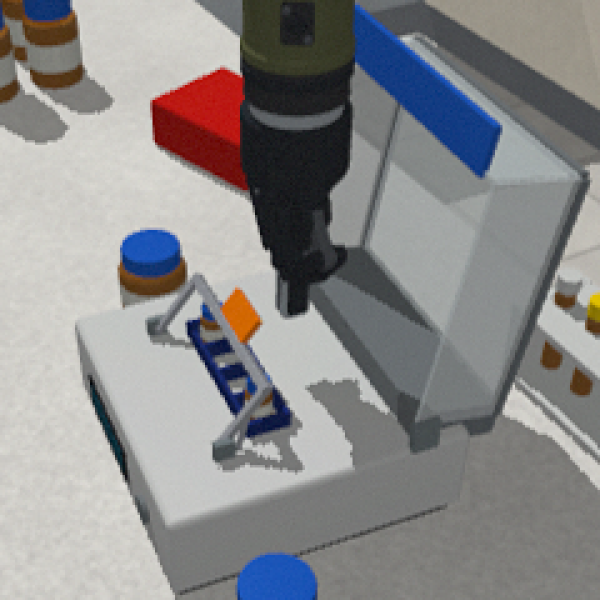

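Finger is behind the orange tab (tab at ~(240,315), fingertip at ~(292,300) in the crop). Pull forward, rising slightly.

Emit:
step_arm(plan=[[[0,0,0],[0,0,-0.3],-1],[[0,0,0],[-0.02,0,-0.6],-1],[[0,0,0],[-0.07,0,-0.85],-1],[[0,0,0],[-0.12,0,-1.1],-1],[[0,0,0],[-0.18,0,-1.35],-1],[[0,0,0],[-0.24,0,-1.6],-1],[[0,0,0],[-0.3,0,-1.85],-1],[[0,0,0],[-0.35,0,-2.1],-1]])

```text
time_s: 10.98
tool_pos: [585.2, 70.7, 159.4]
eef_rot: [[0.004, 0.096, 0.995], [0.0, 0.995, -0.096], [-1.0, 0.001, 0.004]]
wrist_force: [0.3, 0.7, -1.1]
opening: 0.001
```

```bash
python3 - <<'E'
from kin import *
st()
p=optics.capture("side"); cv2.imwrite("pics/s10.png",cv2.resize(p["img"][100:340,230:470],None,fx=2.5,fy=2.5,interpolation=3))
row(s2w(q,[-56,0,160]),rot(np.pi/2,-1))
E
```

```text
t 10.9833 tcp [585.2087  70.691  159.3653] shk [-36.7698  -0.2756 159.3653] pitch 89.776537540691 J [ 0.1203  0.4037 -0.1164  1.0469 -0.0001  0.2162] F [ 0.3319  0.6624 -1.0552] op 0.001278598078752417
turn [ 0.04 -0.01  0.  ] shift [-0.03  0.02 -0.39]
```

View pics/s10.png

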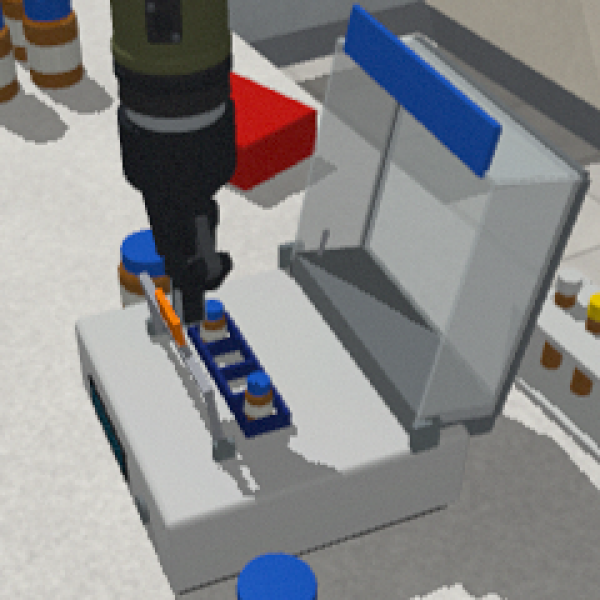

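Emit:
step_arm(plan=[[[0,0,0],[0,0,-0.2],-1],[[0,0,0],[0,0,-0.4],-1],[[0,0,0],[0,0,-0.4],-1],[[0,0,0],[0,0,-0.4],-1],[[0,0,0],[0,0,-0.4],-1]])

```text
time_s: 11.45
tool_pos: [565.8, 72.2, 158.4]
eef_rot: [[-0.002, 0.095, 0.995], [-0.0, 0.995, -0.095], [-1.0, -0.0, -0.002]]
wrist_force: [0.4, -0.0, 0.2]
opening: 0.003
```

```bash
python3 - <<'E'
from kin import *
st()
p=optics.capture("side"); cv2.imwrite("pics/s11.png",cv2.resize(p["img"][100:340,230:470],None,fx=2.5,fy=2.5,interpolation=3))
print(optics.spot_point(p,"gate_tab"),[(proj(p,s2w(q,[-40-81*np.sin(b),0,98+81*np.cos(b)])),b) for b in(.2,.4,.7)])
row(s2w(q,[-20,0,175]),rot(np.pi/2,-1))
E
```

```text
t 11.45 tcp [565.7668  72.1888 158.4249] shk [-56.2647  -0.7004 158.4249] pitch 89.91039465733036 J [ 0.1269  0.3769 -0.1616  1.0339  0.      0.2224] F [ 0.377  -0.0174  0.1613] op 0.003391190766687389
[{'at': [276.3, 234.0], 'conf': 0.63}] [(array([294.8228, 223.0056]), 0.2), (array([286.8788, 227.1762]), 0.4), (array([276.5536, 235.4312]), 0.7)]
turn [ 0.04 -0.01  0.  ] shift [-0.41  0.01  0.9 ]
```

View pics/s11.png

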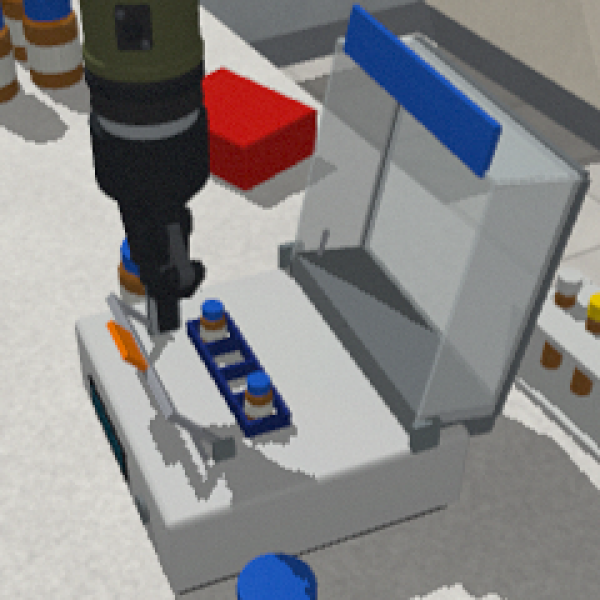

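Emit:
step_arm(plan=[[[0,0,0],[-0.5,0,0.2],-1],[[0,0,0],[-1.2,0,0.2],-1],[[0,0,0],[-2.0,0,0.1],-1],[[0,0,0],[-2.8,0,0],-1],[[0,0,0],[-3,0,-1],-1],[[0,0,0],[-3,0,-2],-1],[[0,0,0],[-3,0,-3],-1],[[0,0,0],[-3,0,-4],-1],[[0,0,0],[-3,0,-4.5],-1],[[0,0,0],[-3,0,-4.5],-1],[[0,0,0],[-3,0,-4.5],-1]])

```text
time_s: 12.47
tool_pos: [386.9, 89.5, 279.2]
eef_rot: [[0.0, 0.095, 0.996], [0.0, 0.996, -0.095], [-1.0, 0.0, 0.0]]
wrist_force: [0.8, 0.1, 0.7]
opening: 0.0
```

```bash
python3 - <<'E'
from kin import *
st()
for n in("side","top"):
    p=optics.capture(n); cv2.imwrite(f"pics/{n}12.png",p["img"])
    for k in ["hood_lip","gate_tab","vial_l_mid","vial_r_mid","bottle_mid","jar_mid"]: print(n,k,[(r["at"],round(r["conf"],2)) for r in optics.spot_point(p,k)][:2])
    for k in["bottle_mid","jar_mid"]: print(k,[(np.round(r["extent"]),round(r["conf"],2)) for r in optics.find_in(p,k)][:2])
E
```

```text
t 12.4667 tcp [386.8816  89.4947 279.2247] shk [-235.9846   -1.1014  279.2247] pitch 89.97298152481802 J [ 0.2273  0.0206 -0.3017  1.248   0.      0.3222] F [0.7714 0.1181 0.71  ] op 0.00021967131799874228
side hood_lip [([395.0, 125.0], 0.55)]
side gate_tab [([278.5, 234.8], 0.56)]
side vial_l_mid [([315.0, 230.5], 0.66)]
side vial_r_mid [([332.1, 258.2], 0.5)]
side bottle_mid [([336.8, 354.1], 0.95)]
side jar_mid [([294.3, 208.7], 0.59)]
bottle_mid [(array([272., 216., 316., 280.]), 0.74), (array([321., 324., 357., 387.]), 0.67)]
jar_mid [(array([278., 191., 302., 219.]), 0.87)]
top hood_lip []
top gate_tab [([288.1, 276.2], 0.83)]
top vial_l_mid [([264.4, 224.0], 0.52)]
top vial_r_mid [([319.1, 228.2], 0.41)]
top bottle_mid [([394.7, 269.2], 0.59)]
top jar_mid [([176.4, 223.8], 0.6)]
bottle_mid [(array([377., 254., 413., 283.]), 0.77)]
jar_mid [(array([159., 205., 199., 238.]), 0.8)]
```

View pics/side12.png

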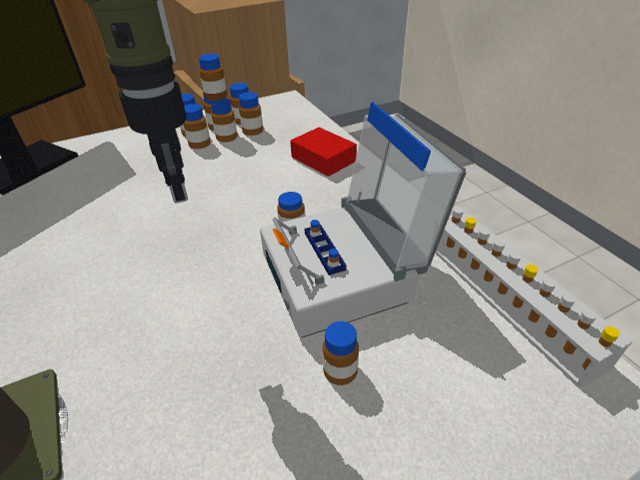

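View pics/top12.png

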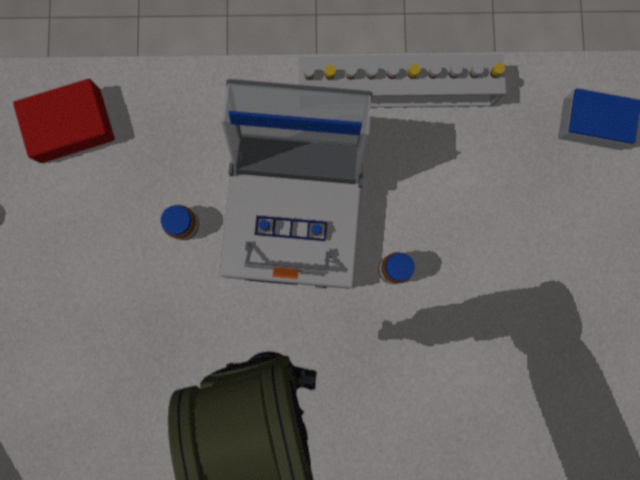

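The hood stands open (lip ~(395,125)), the gate is at the front (tab ~(278,235)), both vials are upright in their pockets, and the bottle (~(340,352)) and jar (~(178,221) in the top view) have not moved.

```bash
python3 -c "
from plant import env
print(env.sign_off())"
```

```text
the job is handed in; nothing more can be done
None
```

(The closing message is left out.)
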